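Pan into the hot-holding cabinet

TASK

Slide the lidded long-handled pan nose first through the sprung flap of the hot-holding cabinet and push it gently fully home, until it touches the back stop inside, then let go of the handle so that the flap hangs shut behind the pan. The stop is set somewhere in the back where you cannot see it and is only lightly clamped: feel for it, do not shove it out of its setting or ram the pan against the cabinet, and leave the other things on the bench where they are.

Things in the scene. Friction and masses are not known exactly. Their poses are not given: they have to be found in the camera images.
- pan_centre (a point): middle of the pan, half-way up (22 mm): stainless pan with flat lid and rounded corners, 170 long x 108 wide x 45 mm high, rim at z 37-45 is widest, 0.4 to 0.75 kg, standing on the worktop. x axis level, from handle to nose; z up. Its floor and the cabinet's are one level, so it only needs sliding (3 to 6 N)
- pan_grip (a point): grasp point on the pan's straight handle, 265 mm behind pan_centre (25 mm from the handle's end), 30 mm above the worktop, same axes. The handle is a black sleeve 16 wide x 16 mm high with a thinner steel shank before it; it leaves the middle of the pan's rear end and reaches 205 mm back
- pan_nose (a point): middle of the pan's front end, 30 mm above the worktop, 350 mm ahead of pan_grip along the same x axis
- mouth (a point): worktop point in the middle of the cabinet's mouth, under the closed flap. x axis level, straight into the cabinet (push that way); z up. No step. The tunnel is 116 wide, 76 mm high; in front of it two 30 mm high guide plates flare from 116 to 160 mm apart, ending 55 mm before this point. The pan is home with its nose on the back stop; pan_grip is then 74 to 114 mm before this point
- cabinet: hot-holding cabinet, fixed stainless box 200 wide, 235 high, its front face 10 mm before the mouth and 345 mm long; same origin and axes as mouth. Its back stop is out of sight and not reported: a plate across the tunnel, anywhere from 236 to 276 mm past the mouth, clamped by a thumbscrew: it slips if pushed with more than about 18 N
- flap (a joint): sprung flap, rad: 0 hanging shut, grows as it swings inwards and up (to 1.5, inwards only). Plate 112 wide x 64 mm high, hinged along its top 70 mm above the worktop, with a notch 36 wide, up to 46 mm, for the handle. The nose pushes it open with some 3 to 6 N; it drags on the lid (1.2 rad), then falls shut once the pan's rear end is about 60 mm past the mouth
- small_pan: bystander: open steel pan without a handle, 118 x 98 x 65 mm high; origin at the centre of its underside
- tongs: bystander: steel tongs lying flat, 250 mm long, 12 mm high; origin at the middle of its underside
- shaker: bystander: metal salt shaker, 48 mm across, 71 mm high; origin at the centre of its underside
- sauce: bystander: white sauce bottle, 60 mm across, 170 mm high; origin at the centre of its underside
- probe: bystander: food thermometer lying flat, 45 mm square head 18 mm high with a 120 mm needle; origin under the head
- ramekin: bystander: white china ramekin, 80 mm across, 40 mm high; origin at the centre of its underside

How it is judged (in metres and radians):
On the way:
1. the pan's nose has pushed the flap wide open (value of joint flap above 0.8 rad and x of pan_nose in the frame of mouth above 0.03 m), for 0.2 s.
At the end, for the whole second after the job is handed in: the pan lies at rest, flat on the floor of the cabinet, its nose within 3 mm of the back stop, the handle is let go and the flap hangs shut behind the pan (within 0.06 rad) (x of pan_nose in the frame of stop_face above -0.003 m and value of joint flap below 0.06 rad and linear speed of pan below 0.01 m/s and height (world z) of pan_nose between 0.024 and 0.036 m); the robot touches nothing.
It fails at once if the back stop is shoved more than 3 mm from its setting (distance of stop_face from where it was at the start of the episode above 0.003 m).
It fails at once if the pan is rammed or jammed against the cabinet with more than 25 N (contact force between pan and cabinet above 25 N).
It fails at once if another thing on the bench is moved more than 3 cm (distance of any of small_pan, tongs, shaker, sauce, probe, ramekin from where it was at the start of the episode above 0.03 m).
It also fails if it takes over 48 s, if anything falls off the work surface, if the arm or the gripper's body presses on something with over 40 N, if the wrist force passes 120 N, or if a joint passes its speed limit or range.

ROBOT

A 6-joint arm with a two-finger parallel gripper is mounted at the origin on the work surface. World frame = base frame: x ahead of the robot, y to its left, z up, the work surface at z = 0. Lengths are in m, angles in degrees, forces in N, time in s.
With the tool pointing down it reaches from about 0.35 to 0.925 m from the base axis. Payload 6.4 kg.
Tool frame: the origin (TCP) lies at the very end of the fingers, on their centre line; the grasp point (between the pads) lies bot.grasp_offset behind it (bot.grasp_offset is the distance from the TCP to the grasp point, in m); z points along the fingers, x is the direction in which the jaws open and shut, and the axes are right-handed (so a half turn about z gives the same grasp; the last joint's range is limited). The gripper opens to 85 mm and grips with 20 to 120 N. Pads are 22 mm wide; open, the fingers measure 114 mm over their backs; the gripper's body (76 mm by 85 mm) begins 54 mm behind the grasp point. The pads swing forward as they close: fully open they stand 13 mm farther back than shut.
Start: joints at [-77.355, 14.043, 89.255, -0, 76.702, -9.975], TCP at [0.25, -0.6, 0.231] pointing down, gripper open.
Joint ranges: [-179.41, 179.41], [-58.25, 129.5], [7.25, 145.43], [-54.29, 234.29], [11.92, 165.04], [-157.13, 157.13]. Speed limits (degrees/s): [147.25, 147.25, 180, 180, 180, 180].

INTERFACE

Orientations are given as a 3x3 rotation matrix whose columns are the frame's x, y, z axes.
In Python, from station import bot gives the robot as it stands.
- The arm moves only by the shell command python3 -m pendant 'ROWS' [OPENING]. ROWS is JSON, a list of rows, each a list of 4 numbers: the shift along the world's x, y, z in mm, then the turn about the world's z in rad. In form: [[tx, ty, tz, turn], ...]. A call has 1 to 5 rows; each row shifts and turns the commanded pose from where the row before left it; what a row does not reach is not made up. A row lasts 1/12 s, in which the tool goes at most 41.7 mm and 7.16 degrees, less where a joint would pass 70% of its speed; a pose out of reach is approached as far as the arm can. A call with a gripper value outside its range is refused whole. OPENING is the opening, from 0 (shut) to 1 (fully open), set as the call begins (- or left out, the last holds). The fingers move at their own pace and stop on an object; the grip force is fixed at half the most. Time passes only in rows, so rows that do not move let the fingers close. It gives the time, the measured TCP pose, the force and the opening at its end, in the units of the state.
- bot.state(): the state, without advancing time (a new reading comes with each control period).
- bot.read_camera(name): name is "scene" or "top"; returns a dict with "color" (480x640x3 uint8, red, green, blue), "fx", "fy", "cx", "cy" (pixels), "camera_from_world" (4x4, takes a point from world to camera coordinates). Camera axes: x right, y down, z forward; pixel columns grow to the right and rows downward; lengths in m; the calibration is good to about 2 mm. A picture is of the moment at which its call begins. There is no depth.
- bot.close_job(): hands the job in, once; it reports no verdict.
The state is a dict: "clock": time; "joint_pos": joint angles; "joint_vel": joint speeds; "effort": joint torques, N m; "ee_pos": TCP position; "tcp_rot": TCP orientation; "wrist_force": force on the tool from outside, world axes, zero at the start; "torque": the same for the moment, N m; "width": opening from 0.0 (shut) to 1.0 (fully open).
Only numpy, scipy, OpenCV 4.12 (cv2) and the standard library are available. Lean on these libraries where they do the work, as an engineer would, in place of code of your own. Each camera call takes 0.05 s, during which the arm holds its last target.

## Working session

There is one attempt and no reset: what is moved stays moved. The work goes in short steps, Python scripts to look and compute and a shell command to move; the robot and the scene stay as the last step left them, time stands still between calls to the robot, and variables do not carry over. Pictures are saved under pics/ and viewed, and the job is handed in when it is done.

```bash
mkdir -p pics; ls; python3 - <<'E'
from station import bot
import cv2,json
for n in("scene","top"):
    c=bot.read_camera(n); cv2.imwrite(f"pics/{n}0.png",c["color"][:,:,::-1]); print(n,c["fx"],c["fy"],c["cx"],c["cy"],c["camera_from_world"])
print(bot.state(),bot.grasp_offset)
E
```

```text
pics
scene 620.2059654775885 620.2059654775885 329.2773775624218 240.96848622197572 [[-0.35629916  0.93436227  0.00425039  0.3102911 ]
 [ 0.64828439  0.25048025 -0.71901807 -0.27746253]
 [-0.67288799 -0.25343008 -0.69497838  1.49732025]
 [ 0.          0.          0.          1.        ]]
top 550.9226370079813 550.9226370079813 317.1805959706173 240.68668326748227 [[-0.00664764 -0.99985058 -0.0159568  -0.09043977]
 [-0.9851668   0.00928459 -0.17134808  0.57170736]
 [ 0.17147063  0.01458105 -0.98508132  0.85051255]
 [ 0.          0.          0.          1.        ]]
{'clock': 0.1, 'joint_pos': array([-7.73543468e+01,  1.40830259e+01,  8.93176319e+01, -1.75655228e-03,
        7.67008388e+01, -9.97553206e+00]), 'joint_vel': array([-0.0035278 , -0.1069674 , -0.20511082,  0.11913099,  0.09422942,
        0.04801027]), 'effort': array([ 5.21305708e-05, -4.30671608e+01, -3.27129614e+01, -1.17541472e-04,
        2.85265523e-03, -1.85926218e-06]), 'ee_pos': array([ 0.24989819, -0.59950409,  0.2302608 ]), 'tcp_rot': array([[ 3.84642825e-01, -9.23065395e-01, -4.16918300e-04],
       [-9.23063831e-01, -3.84642951e-01,  1.72194484e-03],
       [-1.74983238e-03, -2.77491525e-04, -9.99998431e-01]]), 'wrist_force': array([ 0.04793027,  0.61262885, -0.42020618]), 'torque': array([-0.04541436, -0.03091037,  0.00191572]), 'width': 0.9946025417204448} 0.0187
```

View pics/scene0.png

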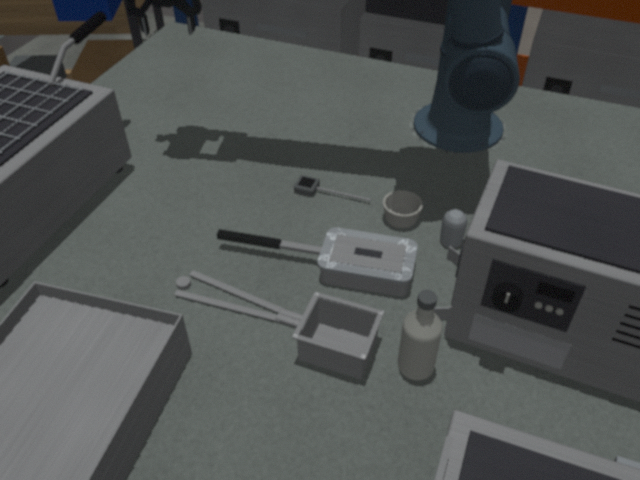

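View pics/top0.png

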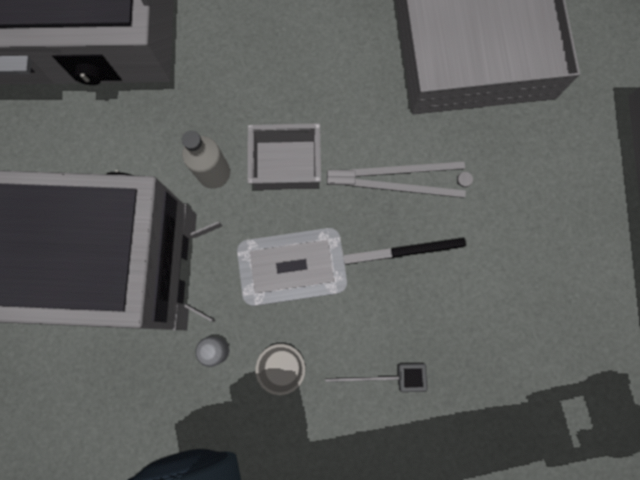

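The top view shows the pan at about (292,266), its handle running right to (465,242). The cabinet is on the left with its front around x=165-185, and the guides are at (190-220,222-237) and (185-213,303-320). I'll zoom in on these.

```bash
cat > h.py <<'E'
import numpy as np,cv2
from station import bot
def ray(c,u,v,z):
    M=c["camera_from_world"];R=M[:3,:3];t=M[:3,3];o=-R.T@t
    d=R.T@np.array([(u-c["cx"])/c["fx"],(v-c["cy"])/c["fy"],1]); return o+d*(z-o[2])/d[2]
def proj(c,p):
    q=c["camera_from_world"]@np.r_[p,1];return c["fx"]*q[0]/q[2]+c["cx"],c["fy"]*q[1]/q[2]+c["cy"]
E
python3 - <<'E'
import cv2
a=cv2.imread("pics/top0.png")
cv2.imwrite("pics/cab.png",cv2.resize(a[160:340,100:240],None,fx=4,fy=3.3,interpolation=cv2.INTER_CUBIC)) 
cv2.imwrite("pics/cab.png",cv2.resize(a[165:335,110:240],None,fx=3.5,fy=3.5,interpolation=cv2.INTER_CUBIC)*1)
cv2.imwrite("pics/pan.png",cv2.resize(a[215:315,230:475],None,fx=3.25,fy=3.25,interpolation=cv2.INTER_CUBIC))
E
```

```text
(no output)
```

View pics/cab.png

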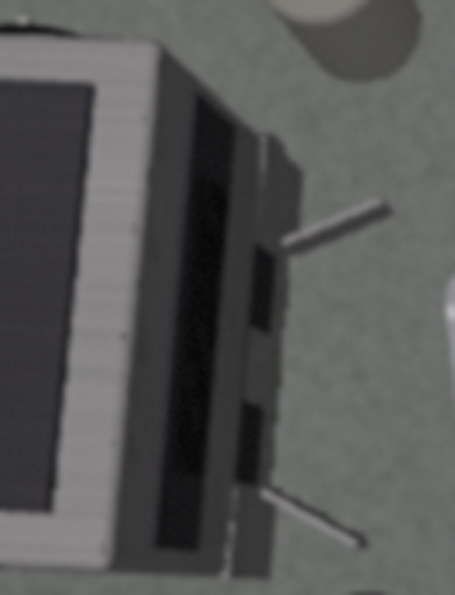

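View pics/pan.png

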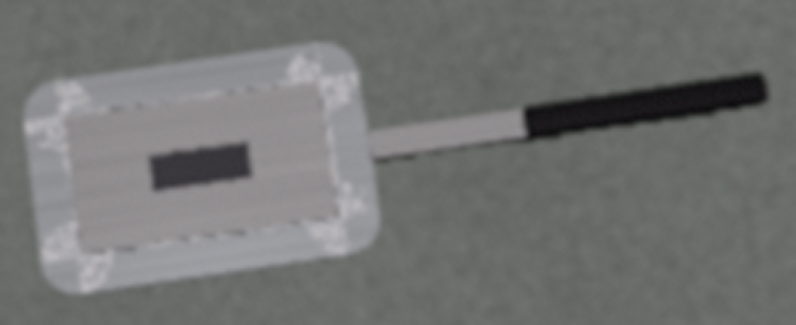

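```bash
python3 - <<'E'
from h import *
c=bot.read_camera("top"); im=c["color"].astype(int)
P=lambda x,y,z:ray(c,110+(x+.5)/3.5-.5,165+(y+.5)/3.5-.5,z)
A=P(158,42,.235);B=P(108,570,.235);print("cab corners",A,B,np.linalg.norm(A-B))
n=(A-B)[:2]/np.linalg.norm((A-B)[:2]); print("ang into (rot of +x side vec +90)",np.degrees(np.arctan2(n[0],-n[1])), "ctr",(A+B)/2)
g=[P(*q,.03) for q in((282,241),(385,204),(263,489),(362,543))]
for q in g:print("g",q)
print("inner gap",np.linalg.norm(g[0]-g[2]),"outer",np.linalg.norm(g[1]-g[3]), "mid",(g[0]+g[2])/2,(g[1]+g[3])/2)
d=(g[1]-g[3]);print("ang",np.degrees(np.arctan2(d[0],-d[1])))
# pan
hsv=cv2.cvtColor(c["color"],cv2.COLOR_RGB2HSV); gray=cv2.cvtColor(c["color"],cv2.COLOR_RGB2GRAY)
roi=np.zeros_like(gray);roi[225:310,232:350]=1
m=((gray>118)&(roi>0)).astype(np.uint8); m=cv2.morphologyEx(m,cv2.MORPH_CLOSE,np.ones((9,9)));m=cv2.morphologyEx(m,cv2.MORPH_OPEN,np.ones((15,15)))
ct=max(cv2.findContours(m,0,2)[0],key=cv2.contourArea);r=cv2.minAreaRect(ct);print(r,cv2.contourArea(ct))
b=cv2.boxPoints(r);W=np.array([ray(c,*q,.045) for q in b]);print(W);print(np.linalg.norm(W-np.roll(W,-1,0),axis=1),W.mean(0))
roi[:]=0;roi[230:265,388:470]=1
k=((gray<50)&(roi>0)).astype(np.uint8);ys,xs=np.nonzero(k)
r=cv2.minAreaRect(np.c_[xs,ys].astype(np.float32));print(r)
b=cv2.boxPoints(r);H=np.array([ray(c,*q,.034) for q in b]);print(H,np.linalg.norm(H-np.roll(H,-1,0),axis=1))
v=im.copy().astype(np.uint8)[:,:,::-1].copy();cv2.drawContours(v,[ct],-1,(0,0,255),1);v[k>0]=(0,255,0);cv2.imwrite("pics/seg.png",cv2.resize(v[215:315,230:475],None,fx=3.2,fy=3.2))
E
```

```text
cab corners [0.62645691 0.11629432 0.235     ] [0.42954038 0.12570107 0.235     ] 0.1971410818596845
ang into (rot of +x side vec +90) 87.26504523029615 ctr [0.52799865 0.12099769 0.235     ]
g [0.58843923 0.1180371  0.03      ]
g [0.60604136 0.06898567 0.03      ]
g [0.47027959 0.12307259 0.03      ]
g [0.44488931 0.07589917 0.03      ]
inner gap 0.11826688590414776 outer 0.16130027648205958 mid [0.52935941 0.12055485 0.03      ] [0.52546533 0.07244242 0.03      ]
ang 87.54348755799805
((292.07147216796875, 266.0874328613281), (67.40946960449219, 108.13325500488281), 82.34935760498047) 6787.5
[[ 0.57422582  0.04171211  0.045     ]
 [ 0.59661074 -0.13461701  0.045     ]
 [ 0.48671137 -0.14751661  0.045     ]
 [ 0.4649462   0.02513315  0.045     ]]
[0.17774431 0.11065383 0.17401627 0.11053008] [ 0.53062353 -0.05382209  0.045     ]
((428.3729248046875, 247.1466064453125), (9.448967933654785, 73.67670440673828), 81.52884674072266)
[[ 0.5602623  -0.21705908  0.034     ]
 [ 0.57732743 -0.33786073  0.034     ]
 [ 0.56165361 -0.33932937  0.034     ]
 [ 0.5446591  -0.21888458  0.034     ]] [0.12200106 0.01574248 0.12163783 0.01570962]
```

View pics/seg.png

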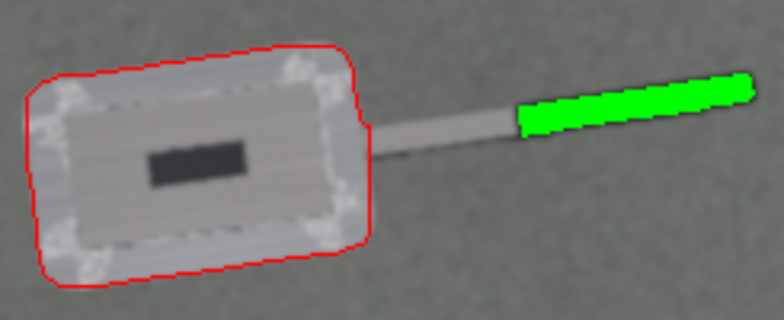

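Pan heading is about 97.9° with the grip at about (0.566,-0.315). The mouth is at about (0.528,0.129), heading about 87.4°. I'll move above the handle.

```bash
python3 -m pendant '[[26,24,0,0.11],[26,24,0,0.11],[26,24,0,0.11],[26,24,0,0.11],[26,24,0,0.11]]' 0.5; python3 -m pendant '[[26,24,-10,0.11],[26,24,-10,0.11],[26,24,-10,0.11],[26,24,-10,0.11],[26,24,-10,0.11]]'; python3 -m pendant '[[28,23,-20,0.107],[28,22,-20,0.107],[0,0,0,0],[0,0,0,0]]'
cat >s.py <<'E'
from station import bot
import numpy as np
s=bot.state();R=s["tcp_rot"];print(s["clock"],s["ee_pos"].round(4),"yaw",np.degrees(np.arctan2(R[1,0],R[0,0])).round(2),"F",s["wrist_force"].round(2),"T",s["torque"].round(2),"w",s["width"])
E
python3 s.py
```

```text
clock: 0.57
ee_pos: [0.3809, -0.4786, 0.231]
tcp_rot: [[0.813, -0.582, -0.0], [-0.582, -0.813, 0.001], [-0.0, -0.0, -1.0]]
wrist_force: [0.2, -0.4, 0.0]
width: 0.5
clock: 0.98
ee_pos: [0.5109, -0.3584, 0.1806]
tcp_rot: [[0.998, -0.071, -0.0], [-0.071, -0.998, 0.0], [-0.0, -0.0, -1.0]]
wrist_force: [1.0, -1.4, -0.6]
width: 0.497
clock: 1.32
ee_pos: [0.566, -0.3128, 0.139]
tcp_rot: [[0.99, 0.14, -0.003], [0.14, -0.99, 0.002], [-0.003, -0.003, -1.0]]
wrist_force: [0.1, 0.4, 0.6]
width: 0.5
1.3167 [ 0.566  -0.3128  0.139 ] yaw 8.06 F [0.1  0.38 0.61] T [-0.01 -0.01 -0.03] w 0.49974115568417926
```

```bash
python3 -m pendant '[[0,-1,-30,0],[0,-1,-30,0],[0,0,-30,0],[0,0,0,0]]'; python3 - <<'E'
from h import *
for n in("scene","top"):
    c=bot.read_camera(n);p=proj(c,[.566,-.315,.03]);x,y=map(int,p);im=c["color"][y-70:y+70,x-95:x+95,::-1]
    cv2.imwrite(f"pics/{n}1.png",cv2.resize(im,None,fx=4,fy=4))
E
```

```text
clock: 1.65
ee_pos: [0.5617, -0.3155, 0.0455]
tcp_rot: [[0.991, 0.135, -0.008], [0.135, -0.991, 0.006], [-0.007, -0.008, -1.0]]
wrist_force: [-0.6, 0.8, -1.2]
width: 0.501
```

View pics/top1.png

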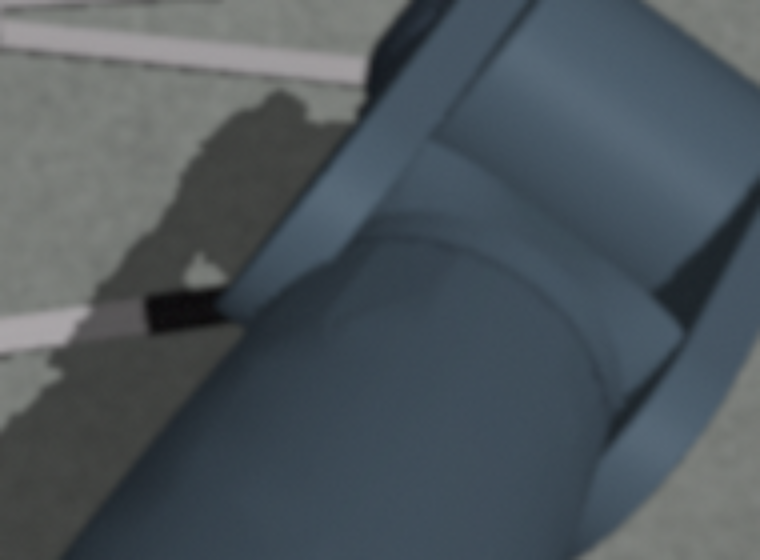

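View pics/scene1.png

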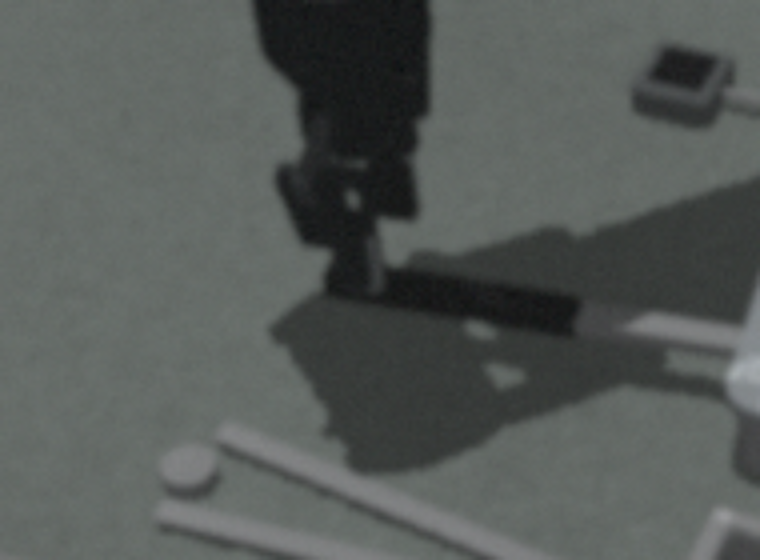

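The top view is hidden by the arm. The scene view shows the fingers astride the handle end at about (355,265) in the crop. I'll go on down.

```bash
python3 -m pendant '[[0,0,-17,0],[0,0,-15,0],[0,0,0,0],[0,0,0,0],[0,0,0,0]]';  python3 -m pendant '[[0,0,0,0],[0,0,0,0],[0,0,0,0]]'
```

```text
clock: 2.17
ee_pos: [0.5666, -0.3176, 0.0206]
tcp_rot: [[0.991, 0.137, 0.001], [0.137, -0.991, -0.001], [0.001, 0.001, -1.0]]
wrist_force: [0.3, -0.5, -0.1]
width: 0.502
clock: 2.42
ee_pos: [0.5664, -0.3173, 0.0201]
tcp_rot: [[0.99, 0.138, 0.001], [0.138, -0.99, -0.001], [0.001, 0.001, -1.0]]
wrist_force: [-0.4, 0.2, 0.6]
width: 0.496
```

```bash
python3 -m pendant '[[0,0,-8,0],[0,0,0,0],[0,0,0,0]]'; python3 -m pendant '[[0,0,0,0],[0,0,0,0],[0,0,0,0],[0,0,0,0],[0,0,0,0]]' 0;python3 -m pendant '[[0,0,0,0],[0,0,0,0],[0,0,0,0],[0,0,0,0],[0,0,0,0]]'
```

```text
clock: 2.67
ee_pos: [0.5654, -0.3165, 0.0103]
tcp_rot: [[0.99, 0.138, -0.001], [0.138, -0.99, 0.001], [-0.001, -0.001, -1.0]]
wrist_force: [1.6, -0.7, 0.1]
width: 0.502
clock: 3.08
ee_pos: [0.5662, -0.3171, 0.0115]
tcp_rot: [[0.991, 0.137, 0.0], [0.137, -0.991, -0.0], [0.0, 0.0, -1.0]]
wrist_force: [0.8, 0.0, -0.0]
width: 0.174
clock: 3.5
ee_pos: [0.5662, -0.317, 0.0115]
tcp_rot: [[0.991, 0.137, 0.0], [0.137, -0.991, -0.0], [0.0, 0.0, -1.0]]
wrist_force: [1.3, 0.7, 1.2]
width: 0.17
```

```bash
python3 -m pendant '[[-7,0,0,-0.022],[-7,0,0,-0.022],[-7,0,0,-0.023],[-7,0,0,-0.023],[0,0,0,0]]'; python3 -m pendant '[[-7,0,0,-0.023],[-7,0,0,-0.023],[-8,0,0,-0.023],[-8,0,0,-0.024],[0,0,0,0]]';python3 -m pendant '[[0,0,0,0],[0,0,0,0],[0,0,0,0]]'; python3 s.py; cat > look.py <<'E'
import sys
from h import *
c=bot.read_camera("top");cv2.imwrite(f"pics/{sys.argv[1]}.png",cv2.resize(c["color"][150:350,100:420,::-1],None,fx=2.5,fy=2.5,interpolation=cv2.INTER_CUBIC))
c=bot.read_camera("scene");cv2.imwrite(f"pics/{sys.argv[1]}s.png",c["color"][:,:,::-1])
E
python3 look.py a
```

```text
clock: 3.92
ee_pos: [0.5368, -0.3171, 0.0114]
tcp_rot: [[0.999, 0.045, -0.0], [0.045, -0.999, 0.0], [-0.0, -0.0, -1.0]]
wrist_force: [0.5, 0.6, 3.0]
width: 0.177
clock: 4.33
ee_pos: [0.5068, -0.3168, 0.0112]
tcp_rot: [[0.999, -0.048, -0.0], [-0.048, -0.999, 0.001], [-0.0, -0.001, -1.0]]
wrist_force: [2.4, 0.7, 1.4]
width: 0.17
clock: 4.58
ee_pos: [0.508, -0.317, 0.0113]
tcp_rot: [[0.999, -0.044, -0.0], [-0.044, -0.999, -0.0], [-0.0, 0.0, -1.0]]
wrist_force: [1.6, 0.1, 2.2]
width: 0.175
4.5833 [ 0.508  -0.317   0.0113] yaw -2.53 F [1.56 0.1  2.16] T [ 0.06 -0.18 -0.27] w 0.17453174744346175
```

View pics/a.png

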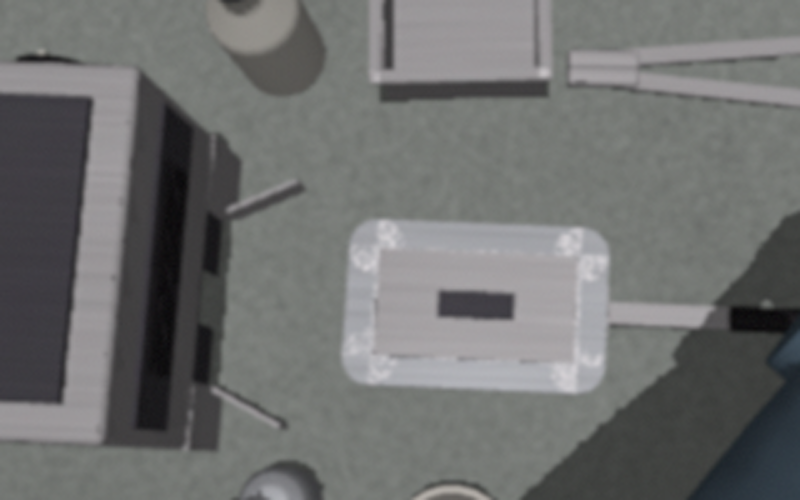

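View pics/as.png

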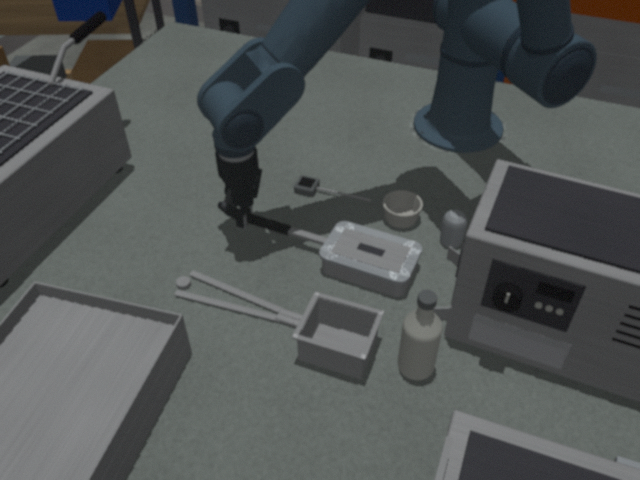

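The pan swung round with the arm. Its rim edges in the enlarged top view are upper (385,219)-(580,228) and lower (370,385)-(575,393). I'll fit these and the shank.

```bash
cat > fit.py <<'E'
from h import *
c=bot.read_camera("top"); gray=cv2.cvtColor(c["color"],cv2.COLOR_RGB2GRAY).astype(float)
# long edges: per column, find subpixel transitions in pan columns
import sys
c0,c1,r0,r1=map(int,sys.argv[1:5])
g=cv2.GaussianBlur(gray,(0,0),1)
d=np.gradient(g,axis=0)
up=[];lo=[]
for x in range(c0,c1):
    col=d[r0:r1,x];m=(r1-r0)//2
    up.append((x,r0+np.argmax(col[:m])));lo.append((x,r0+m+np.argmin(col[m:])))
mid=[]
L=[]
for e in(up,lo):
    W=np.array([ray(c,*q,.045)[:2] for q in e]);vx,vy,x0,y0=cv2.fitLine(W.astype(np.float32),cv2.DIST_HUBER,0,.001,.001).ravel()
    s=np.sign(vy);h=np.degrees(np.arctan2(vy*s,vx*s));L.append((vx*s,vy*s,x0,y0));print("heading",h,"pt",x0,y0)
v=np.mean([l[:2] for l in L],0);yc=np.mean([l[3] for l in L]);xs=[l[2]+(yc-l[3])*l[0]/l[1] for l in L];print("width",xs[0]-xs[1],"mid",np.mean(xs),yc,"heading",np.degrees(np.arctan2(v[1],v[0])))
u=np.array([np.sin(np.radians(2.6)),np.cos(np.radians(2.6))]);M=np.array([.5282,.129])
r=np.array([np.mean(xs),yc])-M;print("along",r@u,"lateral(+x)",r[0]*u[1]-r[1]*u[0])
E
python3 fit.py 255 330 225 318
```

```text
heading 87.469955 pt 0.5751518 -0.051005345
heading 87.08687 pt 0.466695 -0.05376698
width 0.10832548 mid 0.520928 -0.052386165 heading 87.27841
along -0.18152931877222647 lateral(+x) 0.0009637296706791164
```

```bash
for i in 1; do :; done; python3 -m pendant '[[0.5,10,0,0],[0.5,10,0,0],[0.4,10,0,0],[0.4,10,0,0],[0.4,10,0,0]]'; python3 -m pendant '[[0.2,5,0,0],[0.2,5,0,0],[0.3,5,0,0],[0.2,5,0,0],[0.2,5,0,0]]';python3 -m pendant '[[0,0,0,0],[0,0,0,0]]'; python3 s.py; python3 fit.py 215 290 222 318; python3 look.py b
```

```text
clock: 5.15
ee_pos: [0.5103, -0.2659, 0.0114]
tcp_rot: [[0.999, -0.044, 0.0], [-0.044, -0.999, -0.001], [0.0, 0.001, -1.0]]
wrist_force: [-0.0, -3.2, 2.6]
width: 0.171
clock: 5.57
ee_pos: [0.5114, -0.2418, 0.0114]
tcp_rot: [[0.999, -0.045, 0.0], [-0.045, -0.999, -0.0], [0.0, 0.0, -1.0]]
wrist_force: [0.8, -3.1, 2.5]
width: 0.177
clock: 5.73
ee_pos: [0.5111, -0.2408, 0.0109]
tcp_rot: [[0.999, -0.045, -0.001], [-0.045, -0.999, 0.002], [-0.001, -0.002, -1.0]]
wrist_force: [0.8, 1.5, 2.0]
width: 0.173
5.7333 [ 0.5111 -0.2408  0.0109] yaw -2.6 F [0.8  1.45 2.  ] T [ 0.29 -0.19 -0.04] w 0.17289526669869776
heading 86.73482 pt 0.5772691 0.013942531
heading 87.51539 pt 0.4688439 0.013253897
width 0.10839057 mid 0.5230541 0.013598215 heading 87.1251
along -0.11551641944189381 lateral(+x) 9.439005665699222e-05
```

View pics/b.png

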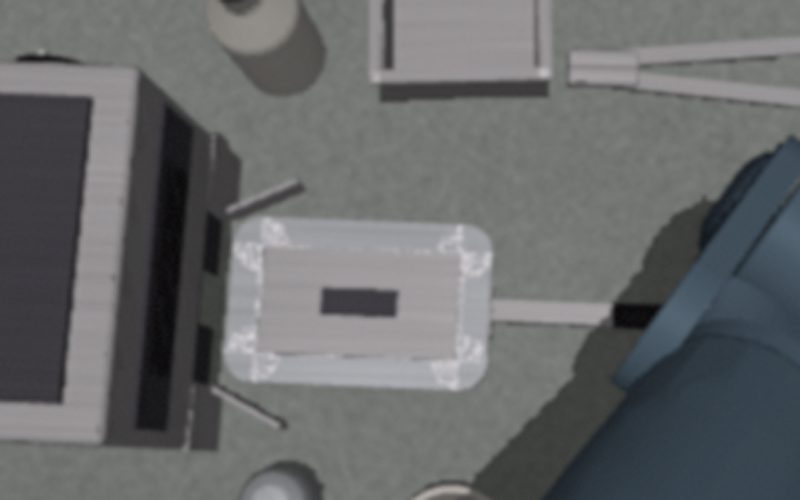

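The pan is centred between the guides: its front edge is at x≈227 in the picture, with both corners inside. I'll push on and watch the force.

```bash
python3 -m pendant '[[0.2,4,0,0],[0.2,4,0,0],[0.2,4,0,0],[0.2,4,0,0],[0.2,4,0,0]]'; python3 -m pendant '[[0.2,4,0,0],[0.2,4,0,0],[0.2,4,0,0],[0.2,4,0,0],[0.2,4,0,0]]'; python3 s.py
```

```text
clock: 6.3
ee_pos: [0.5124, -0.222, 0.0114]
tcp_rot: [[0.999, -0.045, 0.0], [-0.045, -0.999, -0.001], [0.0, 0.001, -1.0]]
wrist_force: [0.1, -7.9, 1.6]
width: 0.18
clock: 6.72
ee_pos: [0.5135, -0.2027, 0.0115]
tcp_rot: [[0.999, -0.045, 0.001], [-0.045, -0.999, -0.002], [0.001, 0.002, -1.0]]
wrist_force: [-0.6, -7.3, -0.7]
width: 0.175
6.7167 [ 0.5135 -0.2027  0.0115] yaw -2.56 F [-0.64 -7.34 -0.67] T [-1.05  0.09 -0.05] w 0.17479255570149863
```

```bash
python3 -m pendant '[[0.2,4,0,0],[0.2,4,0,0],[0.2,4,0,0],[0.2,4,0,0],[0.2,4,0,0]]'; python3 -m pendant '[[0.2,4,0,0],[0.2,4,0,0],[0.2,4,0,0],[0.2,4,0,0],[0.2,4,0,0]]'; python3 s.py; python3 look.py c
```

```text
clock: 7.13
ee_pos: [0.5144, -0.1826, 0.0115]
tcp_rot: [[0.999, -0.045, 0.001], [-0.045, -0.999, -0.002], [0.001, 0.002, -1.0]]
wrist_force: [-0.1, -6.7, 0.8]
width: 0.178
clock: 7.55
ee_pos: [0.5154, -0.1624, 0.0115]
tcp_rot: [[0.999, -0.045, 0.0], [-0.045, -0.999, -0.002], [0.0, 0.002, -1.0]]
wrist_force: [-0.9, -5.6, 1.3]
width: 0.181
7.55 [ 0.5154 -0.1624  0.0115] yaw -2.56 F [-0.89 -5.62  1.34] T [-0.85  0.08  0.  ] w 0.1805920425478394
```

View pics/c.png

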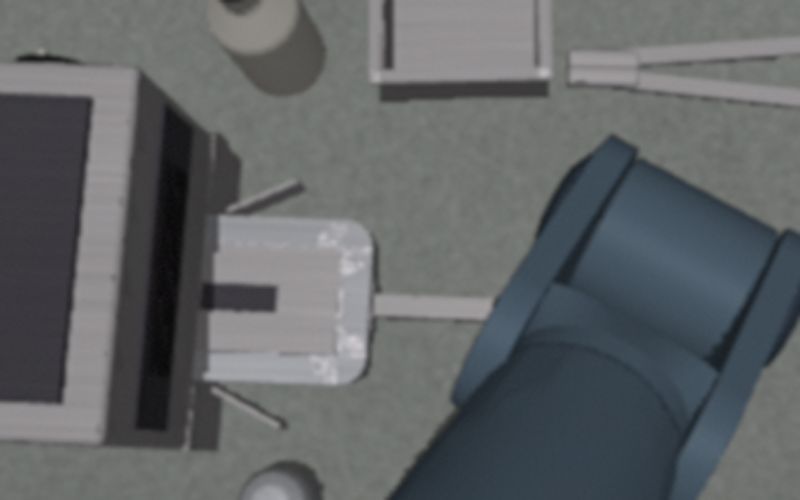

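The nose is about 58 mm in and the pan is straight in the tunnel, with its rear end at x≈372 in the picture. On I go.

```bash
python3 -m pendant '[[0.3,6,0,0],[0.2,6,0,0],[0.3,6,0,0],[0.3,6,0,0],[0.3,6,0,0]]'; python3 -m pendant '[[0.3,6,0,0],[0.2,6,0,0],[0.3,6,0,0],[0.3,6,0,0],[0.3,6,0,0]]';  python3 -m pendant '[[0.3,6,0,0],[0.2,6,0,0],[0.3,6,0,0],[0.3,6,0,0],[0.3,6,0,0]]'; python3 s.py; python3 look.py d
```

```text
clock: 8.07
ee_pos: [0.5168, -0.1323, 0.0114]
tcp_rot: [[0.999, -0.045, 0.0], [-0.045, -0.999, -0.001], [0.0, 0.001, -1.0]]
wrist_force: [-0.2, -5.0, 0.9]
width: 0.176
clock: 8.48
ee_pos: [0.5182, -0.1022, 0.0115]
tcp_rot: [[0.999, -0.045, 0.0], [-0.045, -0.999, -0.001], [0.0, 0.001, -1.0]]
wrist_force: [-0.4, -5.3, 2.6]
width: 0.176
clock: 8.9
ee_pos: [0.5196, -0.0722, 0.0115]
tcp_rot: [[0.999, -0.045, 0.0], [-0.045, -0.999, -0.001], [0.0, 0.001, -1.0]]
wrist_force: [-0.5, -4.8, 1.4]
width: 0.176
8.9 [ 0.5196 -0.0722  0.0115] yaw -2.56 F [-0.47 -4.81  1.37] T [-0.83 -0.02  0.01] w 0.17588766712168732
```

View pics/d.png

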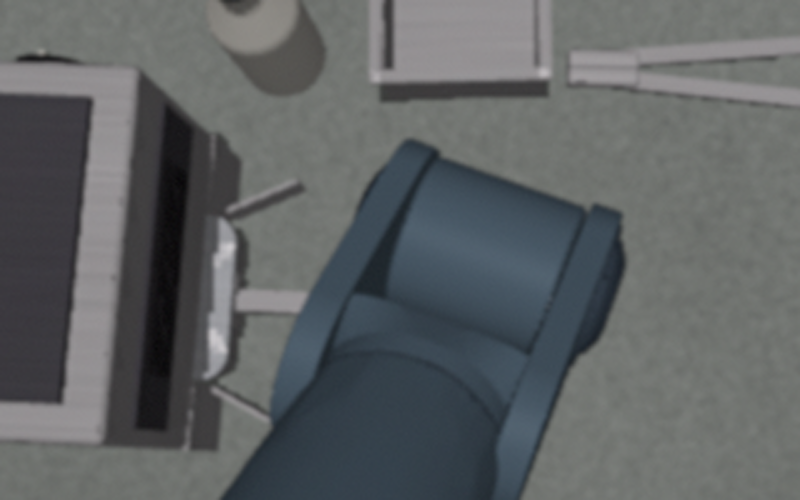

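View pics/ds.png

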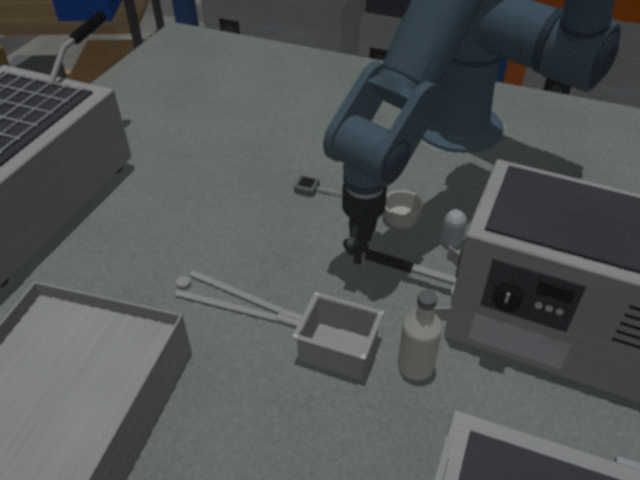

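```bash
python3 - <<'E'
from h import *
c=bot.read_camera("top")
for z in(.2,.25,.3,.35,.4):print(z,ray(c,210,314,z),ray(c,264,206,z))
s=bot.state();print(s["joint_pos"])
E
```

```text
0.2 [0.44723817 0.04558745 0.2       ] [ 0.59354249 -0.02470887  0.2       ]
0.25 [0.44516487 0.03512072 0.25      ] [ 0.58150759 -0.03038925  0.25      ]
0.3 [0.44309157 0.024654   0.3       ] [ 0.5694727  -0.03606963  0.3       ]
0.35 [0.44101828 0.01418727 0.35      ] [ 0.55743781 -0.04175001  0.35      ]
0.4 [0.43894498 0.00372054 0.4       ] [ 0.54540292 -0.04743039  0.4       ]
[-2.02421136e+01  1.58066907e+01  1.13551998e+02  8.30959658e-02
  5.06697971e+01 -1.77190373e+01]
```

```bash
python3 - <<'E'
from h import *
c=bot.read_camera("scene")
for z in(0.1,.15,.2,.25,.3,.35,.4):print(z,proj(c,[.5196,-.0722,z]))
E
python3 - <<'E'
import cv2
a=cv2.imread("pics/ds.png")[30:280,290:490];cv2.imwrite("pics/dz.png",cv2.resize(a,None,fx=2.4,fy=2.4))
E
```

```text
0.1 (np.float64(362.1529911786742), np.float64(223.65996467317))
0.15 (np.float64(363.3530962175959), np.float64(202.09305681788754))
0.2 (np.float64(364.6344140583986), np.float64(179.06668586726806))
0.25 (np.float64(366.0054770774558), np.float64(154.42751776381704))
0.3 (np.float64(367.47605626585147), np.float64(127.99995949065013))
0.35 (np.float64(369.057394449941), np.float64(99.58196789973141))
0.4 (np.float64(370.7624942701386), np.float64(68.93987448822486))
```

View pics/dz.png

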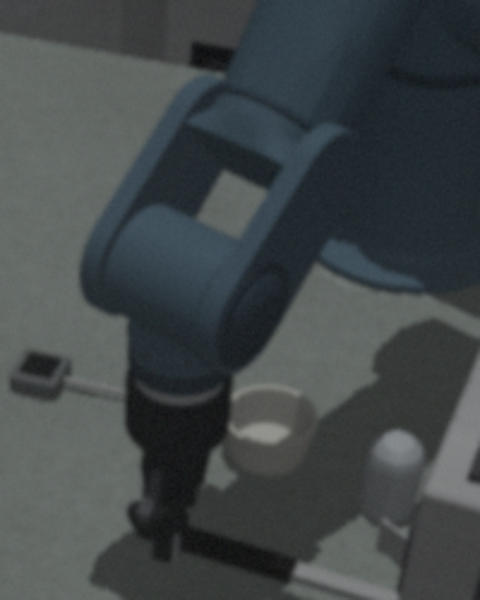

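The wrist fork reaches about 65 mm toward the cabinet from the TCP, so a deep stop would leave little clearance to the front face. I'll advance to just before the nearest possible stop and then recheck.

```bash
python3 -m pendant '[[0.3,6,0,0],[0.2,6,0,0],[0.3,6,0,0],[0.3,6,0,0],[0.3,6,0,0]]'; python3 -m pendant '[[0.3,6,0,0],[0.2,6,0,0],[0.3,6,0,0],[0.3,6,0,0],[0.3,6,0,0]]';  python3 -m pendant '[[0.1,3,0,0],[0.1,3,0,0],[0.1,3,0,0],[0.2,3,0,0],[0.1,3,0,0]]'; python3 s.py; python3 look.py e
```

```text
clock: 9.52
ee_pos: [0.5211, -0.0427, 0.0114]
tcp_rot: [[0.999, -0.045, 0.0], [-0.045, -0.999, -0.002], [0.0, 0.002, -1.0]]
wrist_force: [-1.1, -6.2, 1.9]
width: 0.177
clock: 9.93
ee_pos: [0.5224, -0.0127, 0.0114]
tcp_rot: [[0.999, -0.045, -0.0], [-0.045, -0.999, -0.002], [0.0, 0.002, -1.0]]
wrist_force: [-0.8, -5.7, 3.0]
width: 0.171
clock: 10.35
ee_pos: [0.523, 0.0022, 0.0114]
tcp_rot: [[0.999, -0.045, -0.0], [-0.045, -0.999, -0.001], [-0.0, 0.001, -1.0]]
wrist_force: [-0.0, -6.1, 3.1]
width: 0.176
10.35 [0.523  0.0022 0.0114] yaw -2.57 F [-0.04 -6.11  3.07] T [-0.86  0.02 -0.02] w 0.17627882968223474
```

View pics/e.png

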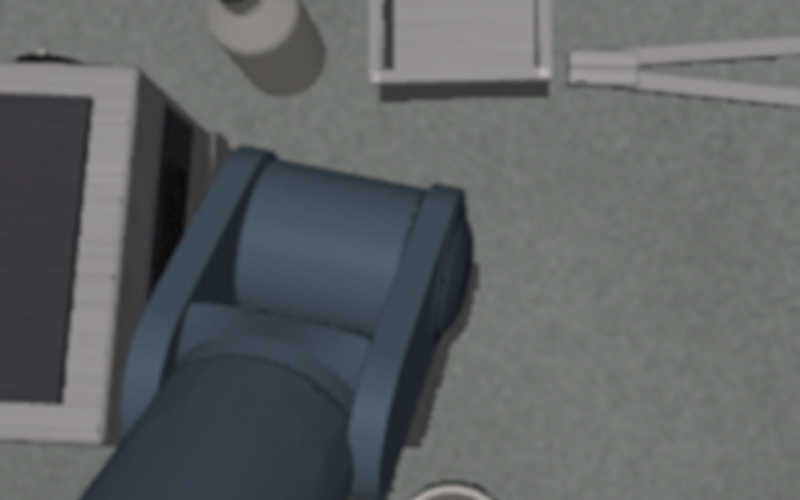

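View pics/es.png

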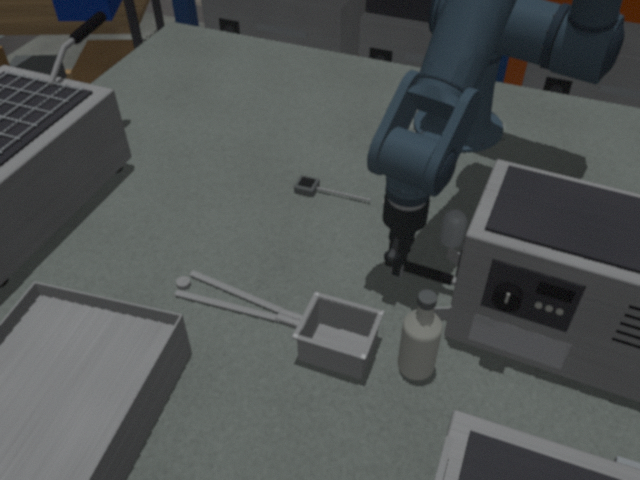

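There's still room between the wrist (left edge x≈235 in the crop) and the cabinet front. Now I'll feel for the stop in small steps.

```bash
python3 -m pendant '[[0,1,0,0],[0.1,1,0,0],[0,1,0,0],[0.1,1,0,0],[0,1,0,0]]'|grep -E "pos|force"; python3 -m pendant '[[0,1,0,0],[0.1,1,0,0],[0,1,0,0]]' |grep -E "pos|force"
```

```text
ee_pos: [0.5231, 0.0073, 0.0113]
wrist_force: [-0.5, -5.2, 2.4]
ee_pos: [0.5231, 0.0109, 0.0112]
wrist_force: [0.1, -3.5, 2.8]
```

```bash
python3 -m pendant '[[0.1,1,0,0],[0,1,0,0]]' |grep -E "pos|force"
```

```text
ee_pos: [0.5232, 0.0131, 0.0112]
wrist_force: [-1.0, -3.1, 2.3]
```

```bash
python3 -m pendant '[[0.1,1,0,0],[0,1,0,0]]' |grep -E "pos|force"
```

```text
ee_pos: [0.5233, 0.0151, 0.0112]
wrist_force: [-0.3, -3.5, 2.4]
```

The flap has dropped behind the pan, and the baseline drag is about 3.3 N. I'll keep feeling.

```bash
python3 -m pendant '[[0.1,1,0,0],[0,1,0,0]]' |grep -E "pos|force"
```

```text
ee_pos: [0.5235, 0.0171, 0.0113]
wrist_force: [-0.1, -3.5, 2.0]
```

```bash
python3 -m pendant '[[0.1,1,0,0],[0,1,0,0]]' |grep -E "pos|force"
```

```text
ee_pos: [0.5236, 0.0191, 0.0113]
wrist_force: [0.1, -2.7, 3.3]
```

```bash
python3 -m pendant '[[0.1,1,0,0],[0,1,0,0]]' |grep -E "pos|force"
```

```text
ee_pos: [0.5237, 0.0211, 0.0113]
wrist_force: [-0.7, -4.3, 2.2]
```

```bash
python3 -m pendant '[[0.1,1,0,0],[0,1,0,0]]' |grep -E "pos|force"
```

```text
ee_pos: [0.5238, 0.0231, 0.0113]
wrist_force: [0.1, -4.0, 2.5]
```

```bash
python3 -m pendant '[[0.1,1,0,0],[0,1,0,0]]' |grep -E "pos|force"
```

```text
ee_pos: [0.5239, 0.0251, 0.0113]
wrist_force: [0.1, -2.6, 2.4]
```

```bash
python3 -m pendant '[[0.1,1,0,0],[0,1,0,0]]' |grep -E "pos|force"
```

```text
ee_pos: [0.524, 0.0271, 0.0113]
wrist_force: [-0.0, -4.8, 2.1]
```

```bash
python3 -m pendant '[[0,1,0,0]]' |grep -E "pos|force"
```

```text
ee_pos: [0.524, 0.0281, 0.0113]
wrist_force: [-0.1, -2.9, 2.4]
```

```bash
python3 -m pendant '[[0.1,1,0,0],[0,1,0,0]]' |grep -E "pos|force"
```

```text
ee_pos: [0.5241, 0.0301, 0.0113]
wrist_force: [0.4, -4.0, 3.1]
```

```bash
python3 -m pendant '[[0.1,1,0,0],[0,1,0,0]]' |grep -E "pos|force"
```

```text
ee_pos: [0.5242, 0.0321, 0.0113]
wrist_force: [-0.3, -3.7, 2.7]
```

```bash
python3 look.py f; python3 -c "
import cv2
a=cv2.imread('pics/fs.png')[60:320,340:560];cv2.imwrite('pics/fz.png',cv2.resize(a,None,fx=2.3,fy=2.3))"
```

```text
(no output)
```

View pics/f.png

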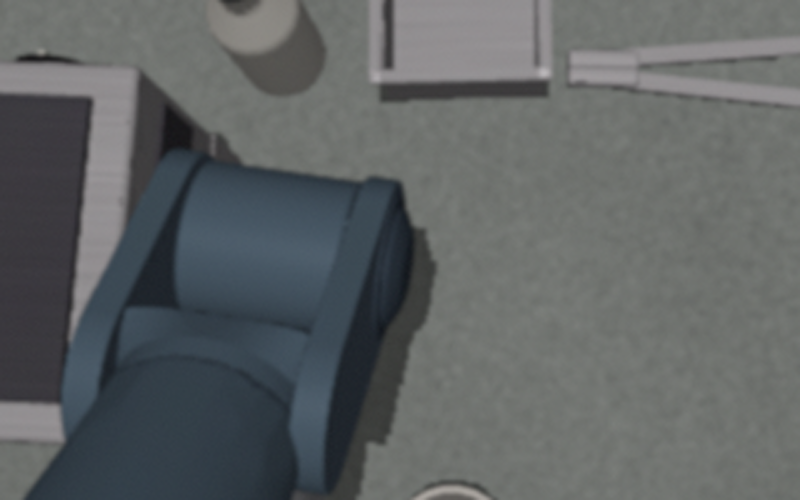

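View pics/fz.png

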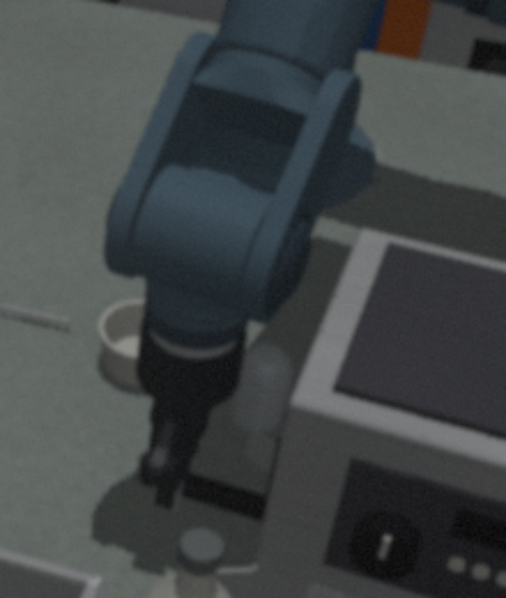

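The scene view shows roughly 35 mm between the wrist disc (300,260) and the cabinet's front top edge (350,260), which is enough. I'll continue.

```bash
python3 -m pendant '[[0.1,1,0,0],[0,1,0,0]]' |grep -E "pos|force"
```

```text
ee_pos: [0.5243, 0.034, 0.0113]
wrist_force: [-0.5, -2.9, 2.5]
```

```bash
python3 -m pendant '[[0.1,1,0,0],[0,1,0,0]]' |grep -E "pos|force"
```

```text
ee_pos: [0.5244, 0.0361, 0.0113]
wrist_force: [-0.1, -2.9, 2.4]
```

```bash
python3 -m pendant '[[0.1,1,0,0],[0,1,0,0]]' |grep -E "pos|force"
```

```text
ee_pos: [0.5245, 0.0381, 0.0113]
wrist_force: [-0.4, -2.5, 3.2]
```

```bash
python3 -m pendant '[[0.1,1,0,0],[0,1,0,0]]' |grep -E "pos|force"
```

```text
ee_pos: [0.5246, 0.0401, 0.0113]
wrist_force: [-0.7, -3.4, 2.7]
```

```bash
python3 -m pendant '[[0.1,1,0,0],[0,1,0,0]]' |grep -E "pos|force"
```

```text
ee_pos: [0.5247, 0.0421, 0.0113]
wrist_force: [0.1, -3.5, 2.9]
```

```bash
python3 -m pendant '[[0.1,1,0,0],[0,1,0,0]]' |grep -E "pos|force"
```

```text
ee_pos: [0.5248, 0.0441, 0.0113]
wrist_force: [-0.8, -3.6, 2.0]
```

```bash
python3 -m pendant '[[0,1,0,0],[0,1,0,0]]' |grep -E "pos|force"
```

```text
ee_pos: [0.5248, 0.0454, 0.0113]
wrist_force: [-0.6, -12.7, 2.5]
```

There is clear contact: the force jumped from 3.5 to 12.7 N and the arm stalled, so about 9 N on the stop. I'll hold and read again.

```bash
python3 -m pendant '[[0,0,0,0]]' |grep -E "pos|force";python3 -m pendant '[[0,0,0,0]]' |grep -E "pos|force"; python3 s.py
```

```text
ee_pos: [0.5248, 0.0453, 0.0113]
wrist_force: [-0.6, -7.3, 3.4]
ee_pos: [0.5248, 0.0453, 0.0113]
wrist_force: [-0.7, -7.1, 2.7]
14.3 [0.5248 0.0453 0.0113] yaw -2.56 F [-0.68 -7.05  2.72] T [-1.03  0.03  0.01] w 0.17622630515640714
```

```bash
python3 -m pendant '[[0,0,0,0],[0,0,0,0],[0,0,0,0],[0,0,0,0],[0,0,0,0]]' 0.45 |grep -E "pos|force|wid"; python3 -m pendant '[[0,0,0,0],[0,0,0,0]]' |grep -E "pos|force|wid"; python3 look.py g0
```

```text
ee_pos: [0.5246, 0.0463, 0.0111]
wrist_force: [-0.1, 0.4, -0.8]
width: 0.449
ee_pos: [0.5248, 0.0461, 0.0112]
wrist_force: [-0.5, 0.1, -0.4]
width: 0.448
```

Released, with the force at zero. I'll lift straight up and then back away from the cabinet.

```bash
python3 -m pendant '[[0,0,8,0],[0,0,12,0],[0,0,15,0],[0,0,20,0],[0,0,20,0]]' |grep -E "pos|force"; python3 -m pendant '[[0,-10,20,0],[0,-30,15,0],[0,-35,10,0],[0,-35,10,0],[0,-35,10,0]]' |grep -E "pos|force"; python3 -m pendant '[[0,-35,10,0],[0,-35,0,0],[0,-35,0,0],[0,-35,0,0],[0,-35,0,0]]' |grep -E "pos|force";python3 -m pendant '[[0,0,0,0],[0,0,0,0],[0,0,0,0]]' |grep -E "pos|force"; python3 look.py g; python3 -c "
import cv2
a=cv2.imread('pics/gs.png')[140:380,150:520];cv2.imwrite('pics/gz.png',cv2.resize(a,None,fx=2.1,fy=2.1))"
```

```text
ee_pos: [0.5248, 0.046, 0.0881]
wrist_force: [0.4, -0.1, 0.1]
ee_pos: [0.525, -0.1004, 0.1536]
wrist_force: [0.2, 0.0, -0.7]
ee_pos: [0.5248, -0.2759, 0.163]
wrist_force: [0.4, -0.0, 0.5]
ee_pos: [0.5248, -0.2737, 0.162]
wrist_force: [-0.8, 0.4, -0.6]
```

View pics/g.png

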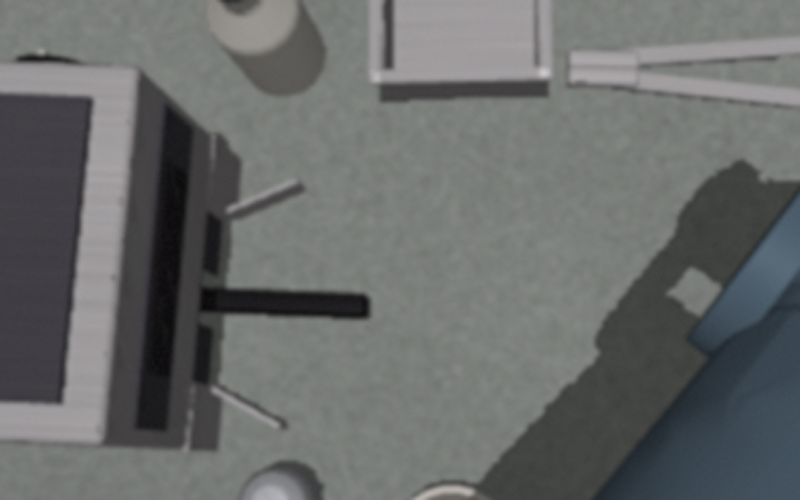

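View pics/gz.png

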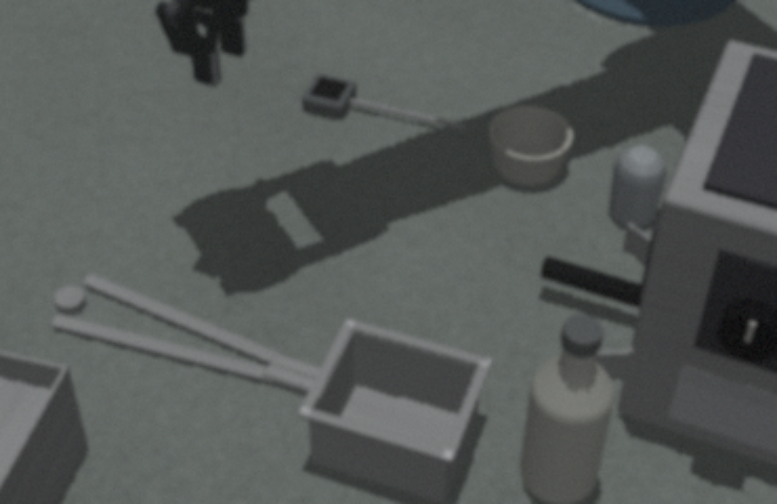

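```bash
python3 - <<'E'
from h import *
c=bot.read_camera("top");gray=cv2.cvtColor(c["color"],cv2.COLOR_RGB2GRAY)
roi=np.zeros_like(gray);roi[258:285,200:255]=1
ys,xs=np.nonzero((gray<50)&(roi>0));b=cv2.boxPoints(cv2.minAreaRect(np.c_[xs,ys].astype(np.float32)))
for q in b:print(q,ray(c,*q,.034))
E
```

```text
[199.6647  274.71786] [0.51844315 0.09913338 0.034     ]
[200.00296 265.9232 ] [0.5330286  0.09901086 0.034     ]
[246.31906 267.70456] [0.52940604 0.02230756 0.034     ]
[245.9808  276.49924] [0.51485832 0.02264012 0.034     ]
```

```bash
python3 s.py; python3 -c "
from station import bot
print(bot.close_job())"
```

```text
16.6333 [ 0.5249 -0.2727  0.1616] yaw -2.49 F [ 0.67  0.41 -1.03] T [ 0.04  0.   -0.  ] w 0.4521619837702365
the job is handed in; nothing more can be done
None
```

The pan is in the cabinet with its nose on the back stop and the handle let go. I handed the job in at about 17 s; no verdict is reported.

- **How it went:** I gripped the handle, swung the pan about 10.5° into line with the mouth, and slid it through the flap. I then felt for the stop in 1–2 mm steps.
- **Flap:** The drag fell from about 6 N to 3.3 N when the flap dropped behind the pan. The last top view shows the mouth looking as it did at the start, with the handle through the notch. I could not measure the flap's angle directly.
- **Stop:** The wrist force jumped from 3.5 N to 12.7 N and the arm stalled, so the stop saw about 9 N against its 18 N slip limit. The nose was then about 266 mm past the mouth, by my own measurement. While I held still, the force settled to 7 N, and it was zero after release.
- **After release:** The handle end measured 1 mm from where the contact position puts it, and towards the mouth. That is within the camera error of about 2 mm, so I did not push again to check. Whether the nose is within 3 mm of the stop rests on this and the contact force.
- **Other things:** The bystanders look unmoved in the last pictures, but I did not measure them. The gripper is well clear of everything.

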